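Start the slide reader and hold the slide carrier flush on its sloped window

ROBOT

A 7-joint arm with a two-finger parallel gripper is mounted at the origin on a cart in front of the work surface, level with it; the furniture and walls round the work are solid. World frame = base frame: x ahead of the robot, y to its left, z up, the work surface at z = 0. Lengths are in m, angles in rad, forces in N, time in s.
With the tool pointing down it reaches from about 0.4 to 0.85 m from the base axis. Payload 4.5 kg.
Tool frame: the origin (TCP) lies between the finger pads; the fingertips stand 11 mm ahead of it and the grasp point (between the pads) lies 8 mm behind it (r.nose_length is the distance from the TCP to the fingertips, in m); z points along the fingers, y is the line along which they close (so a half turn about z gives the same grasp; the last joint's range is limited). The gripper opens to 88 mm and grips with 3 to 60 N. Pads are 18 mm wide; open, the fingers measure 123 mm over their backs; the gripper's body (75 mm by 187 mm) begins 45 mm behind the grasp point.
Start: joints at [1.257, 0.689, -0.195, 1.565, 0.157, 0.902, -0.215], TCP at [0.213, -0.588, 0.25] pointing down, gripper open.
Joint ranges: [-3.01, 3.01], [-0.46, 2.08], [-1.47, 1.51], [0.13, 2.56], [-1, 4.14], [0.04, 2.09], [-2.66, 2.66]. Speed limits (rad/s): [2.57, 2.57, 3.14, 3.14, 3.14, 3.14, 3.14].

INTERFACE

Orientations are given as a unit quaternion [x, y, z, w].
In Python, from plant import get_state, snapshot, camera_model, r gives the robot as it stands.
- The arm moves only by the shell command python3 -m inch 'ROWS' [FORCE]. ROWS is text: rows parted by semicolons, each of 7 numbers parted by spaces: the opening, from -1 (shut) to 1 (fully open), then the shift along the tool's x, y, z in m, then the turn, a rotation vector about the tool's x, y, z in rad. A call has 1 to 20 rows; each row shifts and turns the commanded pose from where the row before left it, along the tool's axes as they then stand; what a row does not reach is not made up. A row lasts 1/12 s, in which the tool goes at most 41.7 mm and 7.16 degrees, less where a joint would pass 70% of its speed; a pose out of reach is approached as far as the arm can. A call is refused whole if a number of a shift passes 0.0417 or a number of a turn 0.125, either way. A call with a gripper value outside its range is refused whole. The fingers move at their own pace and stop on an object; FORCE is the grip in N (left out, the last holds). Time passes only in rows, so rows that do not move let the fingers close. It gives the time, the measured TCP pose, the force, the opening and the grip force at its end, in the units of the state.
- get_state(): the state, without advancing time (a new reading comes with each control period).
- snapshot(name): name is "scene" or "top"; returns (picture, depth): 400x640x3 uint8, red, green, blue; 400x640 float32, m along the optical axis (not along the pixel's ray), 0 where there is no reading.
- camera_model(name): a dict with "intrinsics" (3x3 intrinsics, pixels), "view" (4x4, takes a point from world to camera coordinates). Camera axes: x right, y down, z forward; pixel columns grow to the right and rows downward; lengths in m; the calibration is good to about 2 mm. A picture is of the moment at which its call begins. camera_model takes no time and is no camera call.
- r.finish_job(): hands the job in; it is judged then, once.
The state is a dict: "clock": time; "q": joint angles; "qd": joint speeds; "joint_torque": joint torques, N m; "tool_pos": TCP position; "eef_rot": TCP orientation; "contact_force": force on the tool from outside, world axes, zero at the start; "moment": the same for the moment, N m; "opening": opening from 0.0 (shut) to 1.0 (fully open); "finger_force": force on a finger pad.
Only numpy, scipy, OpenCV 4.12 (cv2) and the standard library are available. Lean on these libraries where they do the work, as an engineer would, in place of code of your own. Each camera call takes 0.05 s, during which the arm holds its last target. There are 200 camera calls.

TASK

Start the slide reader by pressing its three keys one at a time and fully home: yellow, then blue, then green. Then lift the slide carrier off its mat by its fin, tilt it to match the reader's sloped face and press it gently, flat and flush, centred over the dark green window and lined up with the red corner marks. Finish while still holding it there in the gripper, pressed against the face, without letting go; do not change the slope of the reader's face or disturb the other things on the bench.

Things in the scene. Friction and masses are not known exactly. Their poses are not given: they have to be found in the camera images.
- key_yellow_top (a point): Centre of the top of the yellow round push key, 28 mm across (top about 36 mm above the bench when up). It stands on the grey keypad in a row of three, 52 mm apart; which colour is in which place varies. Pressed straight down; springs back when let go.
- key_blue_top (a point): Centre of the top of the blue round push key, 28 mm across (top about 36 mm above the bench when up). It stands on the grey keypad in a row of three, 52 mm apart; which colour is in which place varies. Pressed straight down; springs back when let go.
- key_green_top (a point): Centre of the top of the green round push key, 28 mm across (top about 36 mm above the bench when up). It stands on the grey keypad in a row of three, 52 mm apart; which colour is in which place varies. Pressed straight down; springs back when let go.
- key_yellow (a joint): Travel of the yellow key in m: 0 up, 0.006 fully home (about 5 N); it counts as pressed beyond 0.0042 and as up below 0.002.
- key_blue (a joint): Travel of the blue key in m: 0 up, 0.006 fully home (about 5 N); it counts as pressed beyond 0.0042 and as up below 0.002.
- key_green (a joint): Travel of the green key in m: 0 up, 0.006 fully home (about 5 N); it counts as pressed beyond 0.0042 and as up below 0.002.
- carrier_grip (a point): Point in the fin of the loose slide carrier (80 g): orange plate 84 x 56 x 6 mm (x, y, z), flat underside, with a white fin on its middle 44 mm long (x), 12 mm thick (y), from 6 to 47 mm above the underside. The point lies on the centre line 30 mm above the underside; z up out of the plate; half a turn about z is the same. Lies on a 4 mm black mat (point 34 mm above the bench).
- window (a point): Centre of the dark green window (56 x 30 mm, long along x), flush in the flat aluminium face (120 x 108 mm) of the slide reader, 60 to 80 mm above the bench. z: outward normal of the face, up and back towards the robot; x up the slope, y level across it. The carrier's underside goes here, centred, long side along x, inside the red corner marks; no ledge holds it.
- stage (a joint): Slope of the reader's face in rad, 0 level; varies from 0.30 to 0.55; a stiff friction hinge at its lower edge holds it (12 N m, it does not yield to gentle pushing).
- vial_red: Bystander, leave alone: small cream reagent bottle with a red cap, 30 mm across, 76 mm tall; origin at the centre of its underside.
- vial_white: Bystander, leave alone: clear bottle with a wide white cap, 57 mm across, 101 mm tall; origin at the centre of its underside.
- beaker: Bystander, leave alone: small clear plastic beaker, 67 mm across, 60 mm tall; origin at the centre of its underside.
- tweezers: Bystander, leave alone: steel forceps lying flat, 23 x 133 x 11 mm, long along y; origin at the centre of its underside.
Not all that is in view belongs to the job. What is shaped like the part that bears carrier_grip but purple is not meant.

How it is judged:
On the way, in this order (a step that is already met when the one before it is completed fails the run):
1. the yellow key is pressed home with the other two up (value of joint key_yellow above 0.0042 m and value of joint each of key_blue, key_green below 0.002 m), for 0.05 s.
2. the blue key is pressed home with the other two up (value of joint key_blue above 0.0042 m and value of joint each of key_yellow, key_green below 0.002 m), for 0.05 s.
3. the green key is pressed home with the other two up (value of joint key_green above 0.0042 m and value of joint each of key_yellow, key_blue below 0.002 m), for 0.05 s.
4. the carrier is held in the gripper, lifted clear of the mat (height (world z) of carrier_grip above 0.055 m and contact force between carrier and the fingers above 1 N), for 0.1 s.
At the end, for the whole second after the job is handed in: The carrier is in the gripper and pressed on the reader's face with more than 1.5 N, flush within 0.04 rad and 2.5 mm, its centre within 10 mm of the window's centre both along and across the slope, and its long side within 0.12 rad of the window's (x of carrier_grip in the frame of window between -0.01 and 0.01 m and y of carrier_grip in the frame of window between -0.01 and 0.01 m and z of carrier_grip in the frame of window between 0.0275 and 0.0325 m and angle between the z axis of carrier_grip and the z axis of window, either way round below 0.04 rad and angle between the x axis of carrier_grip and the x axis of window, either way round below 0.12 rad and contact force between carrier and stage above 1.5 N and contact force between carrier and the fingers above 1 N); the arm keeps its last pose, push and grip.
It fails at once if two keys are down at once (value of joint each of key_yellow, key_blue above 0.0042 m or value of joint each of key_yellow, key_green above 0.0042 m or value of joint each of key_blue, key_green above 0.0042 m).
It fails at once if the carrier is rammed against the reader with more than 45 N (contact force between carrier and stage above 45 N).
It fails at once if the slope of the reader's face or its place is changed (the window's centre shifts by more than 5 mm) (distance of window from where it was at the start of the episode above 0.005 m).
It fails at once if a bystander is moved by more than 30 mm (distance of any of vial_red, vial_white, beaker, tweezers from where it was at the start of the episode above 0.03 m).
It also fails if it takes over 54 s, if anything falls off the work surface, if the arm or the gripper's body presses on something with over 40 N, if the wrist force passes 120 N, or if a joint passes its speed limit or range.

## Working session

There is one attempt and no reset: what is moved stays moved. The work goes in short steps, Python scripts to look and compute and a shell command to move; the robot and the scene stay as the last step left them, time stands still between calls to the robot, and variables do not carry over. Pictures are saved under pics/ and viewed, at most 10 in all, crops included, and the job is handed in when it is done.

```bash
mkdir -p pics; ls
python3 - <<'E'
from plant import *
import cv2,numpy as np
for n in("scene","top"):
    p,d=snapshot(n); np.savez(f"pics/{n}0.npz",p=p,d=d); cv2.imwrite(f"pics/{n}0.png",p[:,:,::-1])
    m=camera_model(n); print(n,np.round(m["intrinsics"],1).tolist(),np.round(m["view"],3).tolist(),(d>0).mean())
s=get_state(); print({k:np.round(v,3).tolist() for k,v in s.items()}, r.nose_length)
E
```

```text
pics
scene [[406.8, 0.0, 325.1], [0.0, 406.8, 196.7], [0.0, 0.0, 1.0]] [[-0.907, -0.42, -0.018, 0.464], [-0.236, 0.543, -0.806, 0.245], [0.348, -0.727, -0.592, 0.779], [0.0, 0.0, 0.0, 1.0]] 0.99594140625
top [[472.0, 0.0, 325.0], [0.0, 472.0, 208.7], [0.0, 0.0, 1.0]] [[0.045, -0.999, -0.002, -0.145], [-0.977, -0.044, -0.206, 0.566], [0.206, 0.011, -0.978, 1.24], [0.0, 0.0, 0.0, 1.0]] 0.9962109375
{'clock': 0.1, 'q': [1.257, 0.69, -0.195, 1.566, 0.157, 0.902, -0.215], 'qd': [0.001, -0.002, -0.001, -0.003, 0.0, -0.001, 0.001], 'joint_torque': [-0.005, -52.851, -1.272, -15.384, -0.052, 0.002, 0.0], 'tool_pos': [0.213, -0.587, 0.249], 'eef_rot': [0.985, 0.173, -0.0, -0.001], 'contact_force': [0.131, 0.131, 0.762], 'moment': [-0.011, 0.065, 0.003], 'finger_force': 0.0, 'opening': 0.999} 0.011
```

View pics/scene0.png

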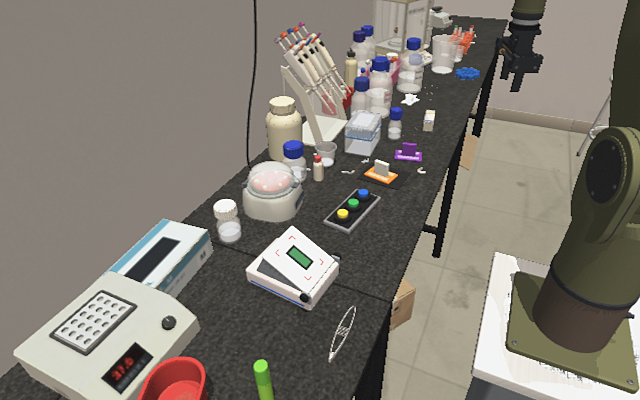

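View pics/top0.png

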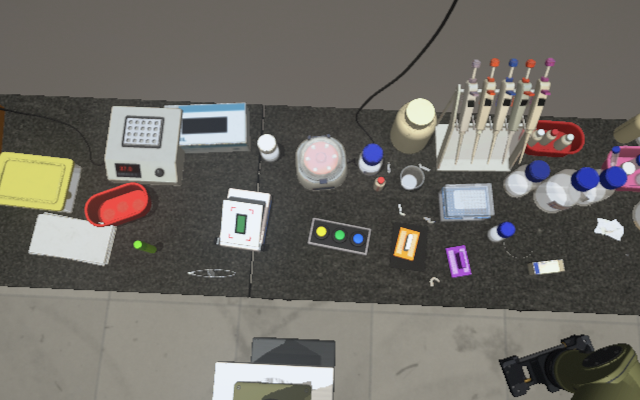

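The scene view shows the keys at about (342,214) yellow, (353,203) green and (363,194) blue. The carrier is at (380,172), the purple decoy at (408,152) and the reader window at (299,257). In the top view, the keys are at (321,231), (340,235) and (358,239), the carrier at (407,243) and the window at (241,223).

```bash
cat > h.py <<'E'
import numpy as np,cv2
from plant import *
from scipy.spatial.transform import Rotation as R
def rays(n,uv):
    m=camera_model(n);K=np.array(m["intrinsics"]);V=np.array(m["view"])
    uv=np.atleast_2d(uv).astype(float)
    c=np.c_[uv,np.ones(len(uv))]@np.linalg.inv(K).T
    return -V[:3,:3].T@V[:3,3], c@V[:3,:3]
def onz(n,uv,z):
    o,d=rays(n,uv); return o+d*((z-o[2])/d[:,2])[:,None]
def onplane(n,uv,p0,nn):
    o,d=rays(n,uv); return o+d*(((p0-o)@nn)/(d@nn))[:,None]
def cloud(n,d,mask):
    v,u=np.nonzero(mask&(d>0)); o,r_=rays(n,np.c_[u,v]); return o+r_*d[v,u][:,None],np.c_[u,v]
def blob(p,lo,hi,box):
    hsv=cv2.cvtColor(p,cv2.COLOR_RGB2HSV); m=cv2.inRange(hsv,lo,hi)
    b=np.zeros_like(m); x0,y0,x1,y1=box; b[y0:y1,x0:x1]=1; return (m*b)>0
E
python3 - <<'E'
from h import *
np.set_printoptions(precision=4,suppress=True)
I={n:np.load(f"pics/{n}0.npz") for n in("scene","top")}
B={"scene":dict(keys=(325,185,380,230),car=(360,155,400,190),rd=(278,235,322,285)),
"top":dict(keys=(308,220,370,252),car=(390,225,425,262),rd=(222,200,262,245))}
H={"yellow":((22,120,120),(34,255,255)),"green":((50,100,60),(80,255,255)),"blue":((100,120,80),(125,255,255))}
for n in I:
    p,d=I[n]["p"],I[n]["d"]
    for c,(lo,hi) in H.items():
        m=blob(p,lo,hi,B[n]["keys"]); pts,uv=cloud(n,d,m)
        print(n,c,m.sum(),uv.mean(0),onz(n,uv.mean(0),.036),np.median(pts[:,2]))
    m=blob(p,(5,150,120),(20,255,255),B[n]["car"]); pts,uv=cloud(n,d,m)
    x=onz(n,uv,.010)[:,:2]; rect=cv2.minAreaRect(x.astype(np.float32)*1000)
    print(n,"orange",m.sum(),rect,np.median(pts[:,2]))
    m=blob(p,(0,0,170),(179,60,255),B[n]["car"]); pts,uv=cloud(n,d,m)
    pt=pts[pts[:,2]>.047]; print(n,"fin",m.sum(),len(pt),pt.mean(0), cv2.minAreaRect(pt[:,:2].astype(np.float32)*1000))
    m=blob(p,(50,60,30),(90,255,160),B[n]["rd"]); pts,uv=cloud(n,d,m)
    # face plane around window
    k=cv2.dilate(m.astype(np.uint8),np.ones((13,13)))>0
    fp,_=cloud(n,d,k); 
    c=np.median(fp,0)
    for _ in range(4):
        nn=np.linalg.svd(fp-fp.mean(0),full_matrices=False)[2][2]; nn*=np.sign(nn[2]); e=(fp-fp.mean(0))@nn; fp=fp[abs(e)<max(.002,2*e.std())]
    q=onplane(n,uv,fp.mean(0),nn)
    y=np.cross([0,0,1],nn);y/=np.linalg.norm(y);x=np.cross(y,nn)
    w=np.c_[(q-q.mean(0))@x,(q-q.mean(0))@y]; rect=cv2.minAreaRect(w.astype(np.float32)*1000)
    print(n,"window",m.sum(),len(fp),"e",e.std(),"c",q.mean(0)+x*rect[0][0]/1e3+y*rect[0][1]/1e3,"n",nn,"slope",np.arccos(nn[2]),"az",np.arctan2(nn[1],nn[0]),rect)
E
```

```text
scene yellow 85 [342.1176 212.9647] [[ 0.5111 -0.102   0.036 ]] 0.03423318124231067
scene green 93 [352.8602 202.5054] [[ 0.5026 -0.1526  0.036 ]] 0.03366278615495755
scene blue 82 [362.6951 192.8537] [[ 0.4944 -0.2023  0.036 ]] 0.033717338606683356
scene orange 142 ((491.47088623046875, -345.1646423339844), (61.24489974975586, 87.37316131591797), 76.91900634765625) 0.008212376085436901
scene fin 107 41 [ 0.4922 -0.3491  0.0493] ((492.72344970703125, -349.59954833984375), (13.315043449401855, 42.94206237792969), 70.91069793701172)
scene window 74 811 e 0.0009803417610172132 c [0.5176 0.1088 0.0726] n [-0.4422  0.0419  0.8959] slope 0.4602666491486414 az 3.047113768632841 ((0.5651626586914062, 0.7028064727783203), (22.907154083251953, 48.159576416015625), 89.28252410888672)
top yellow 89 [320.8989 230.9438] [[ 0.5131 -0.1101  0.036 ]] 0.03435740737558124
top green 87 [339.3953 234.6163] [[ 0.5052 -0.1618  0.036 ]] 0.03431023395095545
top blue 88 [357.7273 238.2727] [[ 0.4972 -0.2128  0.036 ]] 0.03474254691809331
top orange 254 ((492.741943359375, -351.0718078613281), (57.76200485229492, 85.5318603515625), 76.49928283691406) 0.009130551496993489
top fin 78 59 [ 0.4934 -0.3525  0.0511] ((493.0225524902344, -352.2992858886719), (11.730008125305176, 41.21250534057617), 77.95460510253906)
top window 147 550 e 0.001992509135969297 c [0.5173 0.108  0.0715] n [-0.4465  0.0575  0.8929] slope 0.4669543199356984 az 3.0134309447806746 ((0.1657085418701172, -0.02762126922607422), (48.70445251464844, 23.049774169921875), 1.3362985849380493)
```

```bash
python3 -m inch '-1 0 0 0 0 0 .1;-1 0 0 0 0 0 .1;-1 0 0 0 0 0 .1;-1 0 0 0 0 0 .1;-1 0 0 0 0 0 .103;-1 .016 -.037 0 0 0 0;-1 .016 -.037 0 0 0 0;-1 .016 -.037 0 0 0 0;-1 .016 -.037 0 0 0 0;-1 .016 -.037 0 0 0 0;-1 .016 -.037 0 0 0 0;-1 .016 -.037 0 0 0 0;-1 .016 -.037 0 0 0 0;-1 .016 -.037 0 0 0 0;-1 .016 -.037 0 0 0 0;-1 .016 -.037 0 0 0 0;-1 .016 -.037 0 0 0 0;-1 .016 -.037 0 0 0 0;-1 .016 -.037 0 0 0 0' 10
cat > st.py <<'E'
from h import *
import sys
np.set_printoptions(precision=4,suppress=True)
s=get_state(); q=R.from_quat(s["eef_rot"]);p=np.array(s["tool_pos"])
print("p",p,"tx",q.as_matrix()[:,0],"tz",q.as_matrix()[:,2],"yaw",np.degrees(np.arctan2(*q.as_matrix()[1::-1,0])),"F",s["contact_force"],s["finger_force"],s["opening"],"q",s["q"],s["clock"])
for a in sys.argv[1:]:
    t=np.array(eval(a)); print(a,"tool shift",q.inv().apply(t-p))
E
python3 st.py '[.513,-.108,.06]' '[.497,-.211,.06]' '[.505,-.160,.06]'
```

```text
clock: 1.68
tool_pos: [0.5149, -0.1085, 0.2495]
eef_rot: [0.997, -0.077, -0.0, 0.0]
contact_force: [0.8, -0.5, 1.0]
opening: 0.009
finger_force: 0.0
p [ 0.5149 -0.1085  0.2495] tx [ 0.988  -0.1543 -0.0006] tz [-0.0007 -0.     -1.    ] yaw -8.878946017581772 F [ 0.8245 -0.5326  0.9611] 0.0 0.008770765311263567 q [ 0.1083  0.5582  0.0185  1.869  -0.0148  0.7151 -1.5906] 1.6833
[.513,-.108,.06] tool shift [-0.0018 -0.0002  0.1895]
[.497,-.211,.06] tool shift [-0.0017  0.104   0.1895]
[.505,-.160,.06] tool shift [-0.0017  0.0524  0.1895]
```

```bash
python3 -m inch '-1 -.002 0 .04 0 0 0;-1 0 0 .04 0 0 0;-1 0 0 .04 0 0 0;-1 0 0 .04 0 0 0;-1 0 0 .03 0 0 0;-1 0 0 .006 0 0 0;-1 0 0 .003 0 0 0;-1 0 0 .003 0 0 0;-1 0 0 .003 0 0 0;-1 0 0 0 0 0 0;-1 0 0 0 0 0 0'; python3 st.py '[.513,-.108,.04]'
python3 - <<'E'
from h import *
p,d=snapshot("scene");cv2.imwrite("pics/y.png",cv2.resize(p[140:300,260:460,::-1],None,fx=3.5,fy=3.5,interpolation=cv2.INTER_CUBIC))
E
```

```text
clock: 2.6
tool_pos: [0.5135, -0.1104, 0.0462]
eef_rot: [0.997, -0.078, 0.001, 0.0]
contact_force: [-0.9, 0.6, 2.6]
opening: 0.006
finger_force: 1.0
p [ 0.5135 -0.1104  0.0462] tx [ 0.9879 -0.1548  0.0029] tz [ 0.0029 -0.0006 -1.    ] yaw -8.902892276110578 F [-0.9291  0.5716  2.5663] 1.0267565155737657 0.005585104927775316 q [ 0.1219  0.9014  0.0033  2.0048 -0.0103  0.2325 -1.5922] 2.6
[.513,-.108,.04] tool shift [-0.0009 -0.0023  0.0062]
```

View pics/y.png

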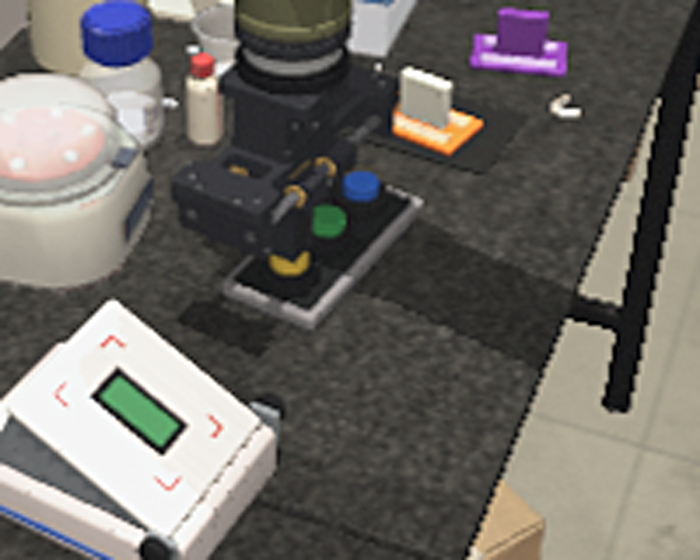

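The fingertips (near 290,245 in the crop) are sitting on the yellow key. Next I press it home.

```bash
python3 -m inch '-1 0 0 .003 0 0 0;-1 0 0 .003 0 0 0;-1 0 0 0 0 0 0;-1 0 0 0 0 0 0'; python3 -m inch '-1 0 0 .002 0 0 0;-1 0 0 0 0 0 0;-1 0 0 0 0 0 0'
```

```text
clock: 2.98
tool_pos: [0.5135, -0.1104, 0.0411]
eef_rot: [0.997, -0.078, 0.002, 0.0]
contact_force: [-2.5, 0.4, 24.5]
opening: 0.006
finger_force: 12.3
clock: 3.23
tool_pos: [0.5136, -0.1104, 0.0408]
eef_rot: [0.997, -0.078, 0.002, 0.0]
contact_force: [-4.6, 1.6, 41.5]
opening: 0.0
finger_force: 21.0
```

```bash
python3 -m inch '-1 0 0 -.03 0 0 0;-1 0 .034 0 0 0 0;-1 0 .034 0 0 0 0;-1 0 .034 0 0 0 0;-1 0 0 0 0 0 0;-1 0 0 .018 0 0 0;-1 0 0 0 0 0 0'; python3 st.py '[.497,-.211,.041]' '[.505,-.160,.041]'
```

```text
clock: 3.82
tool_pos: [0.4957, -0.2114, 0.0471]
eef_rot: [0.997, -0.078, -0.001, -0.0]
contact_force: [0.1, -1.3, 1.1]
opening: 0.005
finger_force: 0.8
p [ 0.4957 -0.2114  0.0471] tx [ 0.9877 -0.1562 -0.002 ] tz [-0.002   0.0004 -1.    ] yaw -8.987482441455262 F [ 0.1198 -1.3176  1.0755] 0.7503178924798704 0.004544805091148683 q [ 0.3293  0.9065 -0.0199  1.9586  0.0577  0.279  -1.4661] 3.8167
[.497,-.211,.041] tool shift [ 0.0013 -0.0006  0.0061]
[.505,-.160,.041] tool shift [ 0.0012 -0.0522  0.0061]
```

Next I press blue, then lift, move to green and press that.

```bash
python3 -m inch '-1 0 0 .003 0 0 0;-1 0 0 .003 0 0 0;-1 0 0 .002 0 0 0;-1 0 0 0 0 0 0;-1 0 0 0 0 0 0'; python3 -m inch '-1 0 0 -.03 0 0 0;-1 0 -.026 0 0 0 0;-1 0 -.026 0 0 0 0;-1 0 0 0 0 0 0;-1 0 0 .021 0 0 0;-1 0 0 0 0 0 0';python3 -m inch '-1 0 0 .003 0 0 0;-1 0 0 .003 0 0 0;-1 0 0 .003 0 0 0;-1 0 0 0 0 0 0;-1 0 0 0 0 0 0'
```

```text
clock: 4.23
tool_pos: [0.4962, -0.2108, 0.0415]
eef_rot: [0.997, -0.077, -0.0, 0.0]
contact_force: [-2.0, -1.2, 6.4]
opening: 0.001
finger_force: 3.5
clock: 4.73
tool_pos: [0.5041, -0.1578, 0.048]
eef_rot: [0.997, -0.076, -0.001, -0.001]
contact_force: [-0.0, -0.5, -0.1]
opening: 0.006
finger_force: 0.0
clock: 5.15
tool_pos: [0.5045, -0.1592, 0.0415]
eef_rot: [0.997, -0.077, -0.0, -0.0]
contact_force: [-1.1, 2.4, 6.6]
opening: 0.004
finger_force: 3.3
```

```bash
python3 -m inch '-1 0 0 -.04 0 0 0;-1 0 0 -.04 0 0 0;.6 0 .038 -.02 0 0 .079;.6 0 .038 0 0 0 0;.6 0 .038 0 0 0 0;.6 0 .038 0 0 0 0;.6 0 .038 0 0 0 0;.6 0 0 0 0 0 0;.6 0 0 0 0 0 0'; python3 st.py '[.4925,-.3515,.028]'
python3 - <<'E'
from h import *
p,d=snapshot("scene");cv2.imwrite("pics/c.png",cv2.resize(p[100:230,320:480,::-1],None,fx=4,fy=4,interpolation=cv2.INTER_CUBIC))
E
```

```text
clock: 5.9
tool_pos: [0.4619, -0.3477, 0.1404]
eef_rot: [0.993, -0.12, 0.0, 0.001]
contact_force: [0.4, 1.7, 0.1]
opening: 0.513
finger_force: 0.0
p [ 0.4619 -0.3477  0.1404] tx [ 0.9711 -0.2386  0.0006] tz [ 0.0001 -0.0024 -1.    ] yaw -13.803749984420659 F [0.4442 1.702  0.1481] 0.0 0.5131369729744629 q [ 0.5891  0.7758 -0.0426  1.811   0.0605  0.5547 -1.3045] 5.9
[.4925,-.3515,.028] tool shift [ 0.0305 -0.0038  0.1124]
```

View pics/c.png

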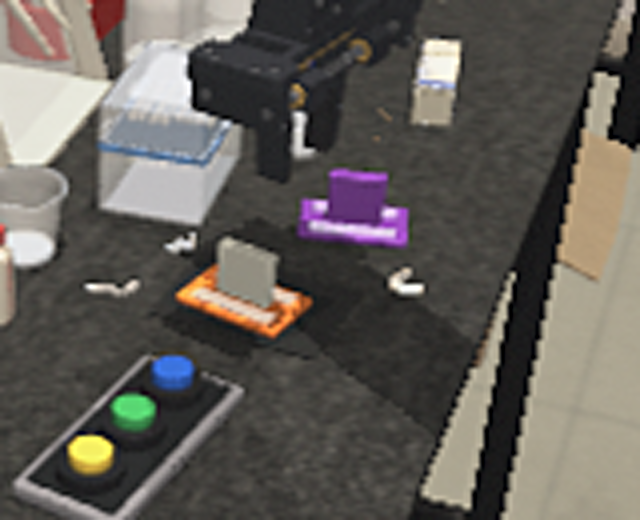

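All three keys are up, at about (90,453), (134,410) and (174,372) in the crop. The carrier, at (245,290), is undisturbed. Next I descend over the fin and grip it.

```bash
python3 -m inch '.8 .0305 -.0038 0 0 0 0;.8 0 0 .04 0 0 0;.8 0 0 .04 0 0 0;.8 0 0 .02 0 0 0;.8 0 0 .012 0 0 0;.8 0 0 0 0 0 0;.8 0 0 0 0 0 0' 30;python3 st.py '[.4925,-.3515,.028]'
```

```text
clock: 6.53
tool_pos: [0.4951, -0.3463, 0.0285]
eef_rot: [0.993, -0.116, 0.0, -0.0]
contact_force: [-0.2, -0.4, -0.4]
opening: 0.901
finger_force: 0.0
p [ 0.4951 -0.3463  0.0285] tx [ 0.973  -0.2306  0.0004] tz [ 0.0004  0.0003 -1.    ] yaw -13.334627975687093 F [-0.2482 -0.4276 -0.4017] 0.0 0.901074123781412 q [ 0.5526  0.9787 -0.0324  1.7601  0.0672  0.4036 -1.3309] 6.5333
[.4925,-.3515,.028] tool shift [-0.0013  0.0057  0.0005]
```

```bash
python3 -m inch '.8 -.0013 .0055 0 0 0 0;.8 0 0 0 0 0 0;-1 0 0 0 0 0 0;-1 0 0 0 0 0 0;-1 0 0 0 0 0 0;-1 0 0 0 0 0 0;-1 0 0 0 0 0 0;-1 0 0 0 0 0 0;-1 0 0 0 0 0 0;-1 0 0 0 0 0 0' 30;python3 st.py '[.4925,-.3515,.028]'
```

```text
clock: 7.37
tool_pos: [0.4917, -0.3522, 0.0281]
eef_rot: [0.993, -0.117, -0.0, -0.0]
contact_force: [0.5, -0.4, -0.3]
opening: 0.318
finger_force: 0.0
p [ 0.4917 -0.3522  0.0281] tx [ 0.9727 -0.232  -0.0001] tz [-0.0001  0.     -1.    ] yaw -13.413695137501701 F [ 0.5171 -0.4264 -0.2971] 0.0 0.3181034845198149 q [ 0.564   0.9799 -0.0332  1.7576  0.0701  0.4053 -1.3239] 7.3667
[.4925,-.3515,.028] tool shift [ 0.0006 -0.0008  0.0001]
```

```bash
python3 -m inch '-1 0 0 0 0 0 0;-1 0 0 0 0 0 0;-1 0 0 0 0 0 0;-1 0 0 0 0 0 0;-1 0 0 0 0 0 0;-1 0 0 0 0 0 0';python3 -m inch '-1 0 0 -.03 0 0 0;-1 0 0 -.04 0 0 0;-1 0 0 -.04 0 0 0;-1 0 0 -.04 0 0 0;-1 0 0 -.02 0 0 0;-1 0 0 0 0 0 0;-1 0 0 0 0 0 0';python3 st.py
```

```text
clock: 7.87
tool_pos: [0.4917, -0.3522, 0.0281]
eef_rot: [0.993, -0.117, -0.0, -0.0]
contact_force: [0.8, 0.9, -0.4]
opening: 0.132
finger_force: 30.0
clock: 8.45
tool_pos: [0.4921, -0.3525, 0.1992]
eef_rot: [0.993, -0.117, 0.001, 0.001]
contact_force: [-0.6, -0.4, -1.6]
opening: 0.134
finger_force: 30.0
p [ 0.4921 -0.3525  0.1992] tx [ 0.9727 -0.2321  0.0022] tz [ 0.002  -0.0014 -1.    ] yaw -13.419998747477324 F [-0.5857 -0.4144 -1.593 ] 29.99998301267624 0.13409444656353736 q [ 0.5735  0.7203 -0.0495  1.685   0.0489  0.7351 -1.3049] 8.45
```

```bash
cat > face.py <<'E'
from h import *
np.set_printoptions(precision=4,suppress=True)
N=[];C=[]
for n in("scene","top"):
    p,d=snapshot(n); np.savez(f"pics/{n}1.npz",p=p,d=d)
    P,uv=cloud(n,d,np.ones(d.shape,bool))
    c=np.array([.5175,.1085,.072]);nn=np.array([-.444,.05,.894]);nn/=np.linalg.norm(nn)
    for _ in range(6):
        e=(P-c)@nn; k=(abs(e)<.004)&(np.linalg.norm(P-c,axis=1)<.05); F=P[k]
        f=F.mean(0); nn=np.linalg.svd(F-f,full_matrices=False)[2][2]; nn*=np.sign(nn[2]); c=c-nn*((c-f)@nn)
    y=np.cross(nn,np.array([1,0,0]));y=np.cross([0,0,1],-nn);y/=np.linalg.norm(y)
    yy=np.array([nn[1],-nn[0],0]);yy/=np.linalg.norm(yy); x=np.cross(yy,nn)
    print(n,k.sum(),"std",((F-f)@nn).std(),"n",nn,"slope",np.arccos(nn[2]),"yaw up",np.arctan2(x[1],x[0]),"x",x)
    box=(275,225,345,295) if n=="scene" else(215,190,275,250)
    rm=blob(p,(0,90,100),(8,255,255),box)|blob(p,(172,90,100),(179,255,255),box)
    gm=blob(p,(50,60,20),(90,255,255),box)
    for nm,m in(("red",rm),("green",gm)):
        v,u=np.nonzero(m); q=onplane(n,np.c_[u,v],c,nn); q=q[np.linalg.norm(q-c,axis=1)<.07]
        w=np.c_[(q-c)@x,(q-c)@yy]; rc=cv2.minAreaRect(w.astype(np.float32)*1000)
        print(nm,len(q),rc,"centre",c+x*rc[0][0]/1e3+yy*rc[0][1]/1e3)
E
python3 face.py
```

```text
scene 1534 std 0.00121492554177013 n [-0.4449  0.0456  0.8944] slope 0.46366030739675035 yaw up -0.10212040598774835 x [ 0.8898 -0.0912  0.4472]
red 21 ((0.27356719970703125, 0.4049720764160156), (58.698883056640625, 86.78829956054688), 89.98847961425781) centre [0.5176 0.1089 0.0725]
green 217 ((0.3571338653564453, 0.2378854751586914), (22.857669830322266, 48.16517639160156), 89.80850219726562) centre [0.5177 0.1087 0.0725]
top 891 std 0.0019286150459090193 n [-0.4482  0.0436  0.8929] slope 0.46713219583898413 yaw up -0.09692539150637658 x [ 0.8887 -0.0864  0.4503]
red 2 ((0.07543182373046875, -1.0952997207641602), (101.53114318847656, 0.0), -148.07037353515625) centre [0.5176 0.1074 0.0718]
green 148 ((-0.5206527709960938, -0.4870033264160156), (22.976760864257812, 49.11506271362305), 89.73448181152344) centre [0.5171 0.108  0.0715]
```

```bash
python3 -m inch '-1 0 0 0 0 0 -.067;-1 0 0 0 0 0 -.067;-1 -.0045 -.0384 0 0 0 0;-1 -.0045 -.0384 0 0 0 0;-1 -.0045 -.0384 0 0 0 0;-1 -.0045 -.0384 0 0 0 0;-1 -.0045 -.0384 0 0 0 0;-1 -.0045 -.0384 0 0 0 0;-1 -.0045 -.0384 0 0 0 0;-1 -.0045 -.0384 0 0 0 0;-1 -.0045 -.0384 0 0 0 0;-1 -.0045 -.0384 0 0 0 0;-1 -.0045 -.0384 0 0 0 0;-1 -.0045 -.0384 0 0 0 0;-1 0 0 0 0 .1 0;-1 0 0 0 0 .1 0;-1 0 0 0 0 .1 0;-1 0 0 0 0 .1 0;-1 0 0 0 0 .065 0;-1 0 0 0 0 0 0'
cat > err.py <<'E'
from h import *
np.set_printoptions(precision=4,suppress=True)
n=np.array([-.4465,.0446,.8937]);n/=np.linalg.norm(n);y=np.array([n[1],-n[0],0]);y/=np.linalg.norm(y);x=np.cross(y,n)
# tool frame target: x up slope, z=-n, y=z cross x
T=np.c_[x,np.cross(-n,x),-n]; W=np.array([.5175,.1085,.072])
s=get_state();q=R.from_quat(s["eef_rot"]);p=np.array(s["tool_pos"])
print("p",p,"turn tool",(q.inv()*R.from_matrix(T)).as_rotvec())
for h in(.06,.030,.0241): print(h,"shift tool",q.inv().apply(W+n*h-x*.0006-p))
F=np.array(s["contact_force"]);print("F tool",q.inv().apply(F),"M",s["moment"],s["finger_force"],s["opening"],"q",np.array(s["q"]))
E
python3 err.py
```

```text
clock: 10.22
tool_pos: [0.4907, 0.1162, 0.2118]
eef_rot: [0.984, -0.048, 0.17, 0.015]
contact_force: [0.9, 0.1, -1.1]
opening: 0.13
finger_force: 30.0
p [0.4907 0.1162 0.2118] turn tool [0.0126 0.1216 0.005 ]
0.06 shift tool [-0.0291  0.0038  0.0815]
0.03 shift tool [-0.0255  0.0035  0.1113]
0.0241 shift tool [-0.0248  0.0034  0.1171]
F tool [ 0.4788 -0.1703  1.2926] M [ 0.0754  0.3835 -0.0496] 29.979406418278813 0.13035337795634414 q [-0.6332  0.5555  0.2988  2.2688  0.4267  0.0434 -2.4927]
```

The wrist is at its singularity: joint 6 is at its lower limit. To tilt further I have to swing joint 5 by half a turn about the forearm axis. The carrier looks the same after half a turn, so that costs nothing. I tilt back to vertical and rise first.

```bash
python3 -m inch '-1 0 0 -.03 0 -.115 0;-1 0 0 -.03 0 -.115 0;-1 0 0 -.03 0 -.115 0;-1 0 0 0 0 -.115 0;-1 0 0 0 0 0 0;-1 0 0 0 0 0 0'; python3 st.py
```

```text
clock: 10.72
tool_pos: [0.4791, 0.1148, 0.2625]
eef_rot: [0.998, -0.057, -0.002, 0.008]
contact_force: [-1.1, 0.4, -1.3]
opening: 0.135
finger_force: 30.0
p [0.4791 0.1148 0.2625] tx [ 0.9934 -0.1146 -0.004 ] tz [-0.0058 -0.0156 -0.9999] yaw -6.583323650888691 F [-1.141   0.3811 -1.2505] 29.978744094260037 0.13501382442444096 q [-0.188   0.5073 -0.2284  1.9308  0.1833  0.7344 -2.2122] 10.7167
```

```bash
python3 -m inch '-1 -.03 0 .035 0 0 0;-1 0 0 .035 0 0 0;-1 0 0 0 0 .08 0;-1 0 0 0 0 0 0;-1 0 0 0 0 0 0'; python3 st.py
```

```text
clock: 11.13
tool_pos: [0.4487, 0.1177, 0.1966]
eef_rot: [0.998, -0.054, 0.036, 0.012]
contact_force: [0.5, 0.2, -1.7]
opening: 0.133
finger_force: 30.0
p [0.4487 0.1177 0.1966] tx [ 0.9916 -0.1066  0.073 ] tz [ 0.0704 -0.028  -0.9971] yaw -6.133566218019611 F [ 0.5435  0.1618 -1.7163] 29.97872474603355 0.13281843858545536 q [-0.3182  0.5595 -0.1133  2.1495  0.2979  0.3977 -2.3641] 11.1333
```

```bash
python3 -m inch '-1 0 0 0 -.04 .015 -.101;-1 0 0 0 -.04 .015 -.101;-1 0 0 0 -.04 .015 -.101;-1 0 0 0 -.04 .015 -.101;-1 0 0 0 0 0 0'; python3 st.py
```

```text
clock: 11.55
tool_pos: [0.4515, 0.1198, 0.1982]
eef_rot: [0.982, 0.146, 0.061, 0.099]
contact_force: [-0.6, -0.0, -1.7]
opening: 0.13
finger_force: 30.0
p [0.4515 0.1198 0.1982] tx [0.9498 0.2994 0.0912] tz [ 0.149  -0.1763 -0.973 ] yaw 17.494878072589312 F [-0.5732 -0.0394 -1.689 ] 29.97805466875434 0.13038805177508705 q [-0.5223  0.5684  0.0134  2.1709  0.5718  0.4179 -2.3131] 11.55
```

```bash
python3 -m inch '-1 0 0 0 -.04 .015 -.101;-1 0 0 0 -.04 .015 -.101;-1 0 0 0 -.04 .015 -.101;-1 0 0 0 -.04 .015 -.101;-1 0 0 0 -.04 .015 -.101;-1 0 0 0 -.04 .015 -.101;-1 0 0 0 -.04 .015 -.101;-1 0 0 0 -.04 .015 -.101;-1 0 0 0 0 0 0'; python3 st.py
```

```text
clock: 12.3
tool_pos: [0.4508, 0.1175, 0.1974]
eef_rot: [0.818, 0.507, 0.094, 0.256]
contact_force: [-0.5, 0.2, -1.8]
opening: 0.133
finger_force: 30.0
p [0.4508 0.1175 0.1974] tx [ 0.4686  0.8771 -0.1056] tz [ 0.4127 -0.323  -0.8516] yaw 61.88240816722005 F [-0.4706  0.2018 -1.8141] 29.97791645117104 0.13280010487927518 q [-0.9272  0.6544  0.3401  2.3629  1.5318  0.3301 -2.6353] 12.3
```

```bash
cat > err2.py <<'E'
from h import *
np.set_printoptions(precision=4,suppress=True)
n=np.array([-.4465,.0446,.8937]);n/=np.linalg.norm(n);y=np.array([n[1],-n[0],0]);y/=np.linalg.norm(y);x=np.cross(y,n)
T=np.c_[-x,np.cross(-n,-x),-n]; W=np.array([.5175,.1085,.072])   # half-turned grip
s=get_state();q=R.from_quat(s["eef_rot"]);p=np.array(s["tool_pos"]);Q=R.from_matrix(T)
print("p",p,"turn tool",(q.inv()*Q).as_rotvec(),"z",q.as_matrix()[:,2])
for h in(.12,.06,.035,.0241): print(h,"shift tool",q.inv().apply(W+n*h-x*.0006-p),"in target axes",Q.inv().apply(W+n*h-x*.0006-p))
F=np.array(s["contact_force"]);print("F target axes",Q.inv().apply(F),"M",s["moment"],s["finger_force"],s["opening"],"q",np.array(s["q"]),s["clock"])
E
python3 err2.py
```

```text
p [0.4508 0.1175 0.1974] turn tool [-0.1837  0.2743 -1.8504] z [ 0.4127 -0.323  -0.8516]
0.12 shift tool [0.0047 0.0016 0.022 ] in target axes [-0.0032 -0.0023  0.0222]
0.06 shift tool [ 0.0206 -0.004   0.0796] in target axes [-0.0032 -0.0023  0.0822]
0.035 shift tool [ 0.0272 -0.0064  0.1036] in target axes [-0.0032 -0.0023  0.1072]
0.0241 shift tool [ 0.03   -0.0074  0.1141] in target axes [-0.0032 -0.0023  0.1181]
F target axes [1.2504 0.154  1.4021] M [0.3049 0.4391 0.0339] 29.97791645117104 0.13280010487927518 q [-0.9272  0.6544  0.3401  2.3629  1.5318  0.3301 -2.6353] 12.3
```

```bash
python3 -m inch '-1 0 0 0 -.011 .016 -.11;-1 0 0 0 -.011 .016 -.11;-1 0 0 0 -.011 .016 -.11;-1 0 0 0 -.011 .016 -.11;-1 0 0 0 0 0 0'; python3 err2.py
```

```text
clock: 12.72
tool_pos: [0.4514, 0.1156, 0.1978]
eef_rot: [0.681, 0.676, 0.072, 0.271]
contact_force: [0.5, 0.4, -0.7]
opening: 0.134
finger_force: 30.0
p [0.4514 0.1156 0.1978] turn tool [-0.1434  0.2111 -1.4181] z [ 0.4654 -0.2718 -0.8424]
0.12 shift tool [0.0043 0.0017 0.022 ] in target axes [-0.0024 -0.0005  0.0223]
0.06 shift tool [0.0181 0.     0.0803] in target axes [-0.0024 -0.0005  0.0823]
0.035 shift tool [ 0.0239 -0.0006  0.1046] in target axes [-0.0024 -0.0005  0.1073]
0.0241 shift tool [ 0.0264 -0.0009  0.1152] in target axes [-0.0024 -0.0005  0.1182]
F target axes [-0.0766  0.4189  0.7799] M [ 0.3174  0.4418 -0.0134] 29.977490482851863 0.13416957249724398 q [-0.8731  0.642   0.2672  2.4287  1.8963  0.3897 -2.5622] 12.7167
```

Joints 5 and 7 are both moving the right way, so I continue.

```bash
python3 -m inch '-1 0 0 0 -.011 .0165 -.11;-1 0 0 0 -.011 .0165 -.11;-1 0 0 0 -.011 .0165 -.11;-1 0 0 0 -.011 .0165 -.11;-1 0 0 0 -.011 .0165 -.11;-1 0 0 0 -.011 .0165 -.11;-1 0 0 0 0 0 0'; python3 err2.py
```

```text
clock: 13.3
tool_pos: [0.452, 0.1153, 0.198]
eef_rot: [0.413, 0.869, 0.035, 0.27]
contact_force: [0.4, -0.8, -0.7]
opening: 0.132
finger_force: 30.0
p [0.452  0.1153 0.198 ] turn tool [-0.0775  0.1137 -0.7597] z [ 0.4979 -0.1614 -0.8521]
0.12 shift tool [0.0015 0.0017 0.0222] in target axes [-0.0017 -0.0002  0.0222]
0.06 shift tool [0.0094 0.0034 0.0816] in target axes [-0.0017 -0.0002  0.0822]
0.035 shift tool [0.0126 0.0041 0.1064] in target axes [-0.0017 -0.0002  0.1072]
0.0241 shift tool [0.014  0.0044 0.1172] in target axes [-0.0017 -0.0002  0.1181]
F target axes [-0.1465 -0.7628  0.8858] M [ 0.1387  0.4205 -0.0495] 29.977293354459107 0.13244287153321113 q [-0.7757  0.6203  0.2104  2.4995  2.3233  0.437  -2.2586] 13.3
```

```bash
python3 -m inch '-1 0 0 .03 0 0 0;-1 0 0 .02 -.011 .0165 -.11;-1 0 0 0 -.011 .0165 -.11;-1 0 0 0 -.011 .0165 -.11;-1 0 0 0 -.011 .0165 -.11;-1 0 0 0 -.011 .0165 -.11;-1 0 0 0 -.011 .0165 -.11;-1 0 0 0 -.011 .0165 -.1;-1 0 0 0 0 0 0;-1 0 0 0 0 0 0'; python3 err2.py
```

```text
clock: 14.13
tool_pos: [0.4772, 0.1085, 0.1552]
eef_rot: [0.05, 0.972, -0.011, 0.23]
contact_force: [-0.1, -0.8, -0.7]
opening: 0.134
finger_force: 30.0
p [0.4772 0.1085 0.1552] turn tool [ 0.0003 -0.001  -0.0024] z [ 0.4456 -0.0442 -0.8941]
0.12 shift tool [ 0.0022  0.004  -0.0277] in target axes [ 0.0021  0.004  -0.0277]
0.06 shift tool [0.0021 0.004  0.0323] in target axes [0.0021 0.004  0.0323]
0.035 shift tool [0.0021 0.004  0.0573] in target axes [0.0021 0.004  0.0573]
0.0241 shift tool [0.0021 0.004  0.0682] in target axes [0.0021 0.004  0.0682]
F target axes [ 0.2856 -0.7629  0.6006] M [0.0994 0.374  0.0173] 29.978648722171783 0.1335298093910467 q [-0.5887  0.7054  0.1884  2.4669  2.8494  0.4347 -1.8509] 14.1333
```

```bash
python3 -m inch '-1 .001 .004 .02 0 0 0;-1 0 0 .02 0 0 0;-1 0 0 .013 0 0 0;-1 0 0 0 0 0 0;-1 0 0 0 0 0 0;-1 0 0 0 0 0 0'; python3 err2.py
python3 - <<'E'
from h import *
p,d=snapshot("scene");np.savez("pics/s2.npz",p=p,d=d);cv2.imwrite("pics/r.png",cv2.resize(p[180:330,220:400,::-1],None,fx=4,fy=4,interpolation=cv2.INTER_CUBIC))
E
```

```text
clock: 14.63
tool_pos: [0.4986, 0.1106, 0.1072]
eef_rot: [0.046, 0.972, -0.011, 0.229]
contact_force: [-0.1, 0.1, -1.7]
opening: 0.131
finger_force: 30.0
p [0.4986 0.1106 0.1072] turn tool [ 0.0011 -0.0037  0.0038] z [ 0.4433 -0.0432 -0.8953]
0.12 shift tool [-0.0003 -0.0002 -0.08  ] in target axes [-0.0006 -0.0002 -0.08  ]
0.06 shift tool [-0.0005 -0.0002 -0.02  ] in target axes [-0.0006 -0.0002 -0.02  ]
0.035 shift tool [-0.0006 -0.0002  0.005 ] in target axes [-0.0006 -0.0002  0.005 ]
0.0241 shift tool [-0.0007 -0.0003  0.0159] in target axes [-0.0006 -0.0002  0.0159]
F target axes [0.8651 0.1172 1.4926] M [0.0878 0.3992 0.0092] 29.97883348725736 0.1305006741509335 q [-0.5399  0.83    0.146   2.4275  2.8759  0.5219 -1.8709] 14.6333
```

View pics/r.png

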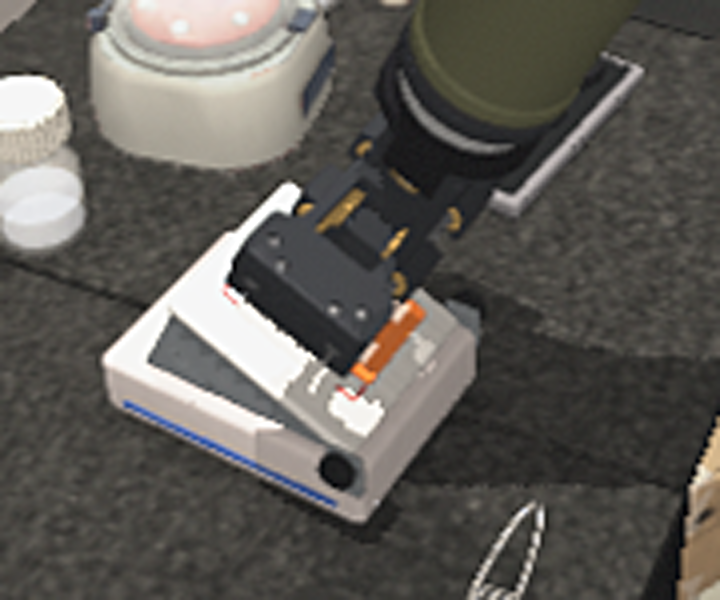

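The carrier is in the gripper just above the face and parallel to it. Its lower edge runs from about (360,375) to (415,310), inside the red marks. Next I press gently.

```bash
python3 -m inch '-1 0 0 .006 0 0 0;-1 0 0 .004 0 0 0;-1 0 0 .002 0 0 0;-1 0 0 0 0 0 0;-1 0 0 0 0 0 0'; python3 err2.py; python3 -m inch '-1 0 0 .002 0 0 0;-1 0 0 .001 0 0 0;-1 0 0 0 0 0 0;-1 0 0 0 0 0 0'; python3 err2.py
```

```text
clock: 15.1
tool_pos: [0.5042, 0.1102, 0.0959]
eef_rot: [0.045, 0.972, -0.011, 0.228]
contact_force: [-0.8, 0.9, -0.7]
opening: 0.135
finger_force: 30.0
p [0.5042 0.1102 0.0959] turn tool [ 0.0016 -0.0038  0.0059] z [ 0.4432 -0.0427 -0.8954]
0.12 shift tool [-0.0002 -0.0002 -0.0926] in target axes [-0.0006 -0.0004 -0.0926]
0.06 shift tool [-0.0005 -0.0003 -0.0326] in target axes [-0.0006 -0.0004 -0.0326]
0.035 shift tool [-0.0006 -0.0004 -0.0076] in target axes [-0.0006 -0.0004 -0.0076]
0.0241 shift tool [-0.0006 -0.0004  0.0033] in target axes [-0.0006 -0.0004  0.0033]
F target axes [1.0591 0.8427 0.2266] M [0.0927 0.3344 0.0177] 29.978745211847126 0.13465156136634057 q [-0.5281  0.8578  0.1393  2.4152  2.8838  0.5386 -1.8728] 15.1
clock: 15.43
tool_pos: [0.5055, 0.1101, 0.0936]
eef_rot: [0.045, 0.972, -0.011, 0.229]
contact_force: [-2.3, 0.7, 3.2]
opening: 0.134
finger_force: 30.0
p [0.5055 0.1101 0.0936] turn tool [ 0.002  -0.0035  0.0061] z [ 0.4435 -0.0424 -0.8953]
0.12 shift tool [-0.0002 -0.0002 -0.0953] in target axes [-0.0006 -0.0004 -0.0953]
0.06 shift tool [-0.0004 -0.0004 -0.0353] in target axes [-0.0006 -0.0004 -0.0353]
0.035 shift tool [-0.0005 -0.0004 -0.0103] in target axes [-0.0006 -0.0004 -0.0103]
0.0241 shift tool [-0.0006 -0.0004  0.0006] in target axes [-0.0006 -0.0004  0.0006]
F target axes [ 0.7273  0.4917 -3.9047] M [ 0.1275  0.1889 -0.0142] 29.98079548124224 0.13431297729798836 q [-0.5255  0.8637  0.1378  2.4126  2.8853  0.5426 -1.8734] 15.4333
```

```bash
for i in 1 ; do python3 -m inch '-1 0 0 .001 0 0 0;-1 0 0 0 0 0 0;-1 0 0 0 0 0 0'; done; python3 err2.py|tail -1;  python3 -m inch '-1 0 0 .001 0 0 0;-1 0 0 0 0 0 0;-1 0 0 0 0 0 0;-1 0 0 0 0 0 0'; python3 err2.py
```

```text
clock: 15.68
tool_pos: [0.5055, 0.1101, 0.0935]
eef_rot: [0.045, 0.972, -0.011, 0.229]
contact_force: [-5.6, 1.1, 13.4]
opening: 0.135
finger_force: 30.0
F target axes [ -0.8885   0.5794 -14.5324] M [0.181  0.0194 0.0426] 29.983379524201155 0.134702499869972 q [-0.525   0.8642  0.1372  2.4133  2.8858  0.5445 -1.8736] 15.6833
clock: 16.02
tool_pos: [0.5055, 0.1101, 0.0934]
eef_rot: [0.045, 0.972, -0.011, 0.229]
contact_force: [-10.0, 2.3, 24.5]
opening: 0.129
finger_force: 30.0
p [0.5055 0.1101 0.0934] turn tool [ 0.003  -0.0023  0.0064] z [ 0.4447 -0.0414 -0.8947]
0.12 shift tool [-0.0004 -0.0001 -0.0954] in target axes [-0.0006 -0.0004 -0.0954]
0.06 shift tool [-0.0005 -0.0003 -0.0354] in target axes [-0.0006 -0.0004 -0.0354]
0.035 shift tool [-0.0006 -0.0004 -0.0104] in target axes [-0.0006 -0.0004 -0.0104]
0.0241 shift tool [-0.0006 -0.0004  0.0005] in target axes [-0.0006 -0.0004  0.0005]
F target axes [ -1.8747   1.2892 -26.5032] M [ 0.1973 -0.131   0.0877] 29.98651365749538 0.12905334038207983 q [-0.5245  0.8645  0.1367  2.4139  2.8864  0.5464 -1.8737] 16.0167
```

```bash
python3 -m inch '-1 0 0 -.0012 0 0 0;-1 0 0 0 0 0 0;-1 0 0 0 0 0 0;-1 0 0 0 0 0 0;-1 0 0 0 0 0 0;-1 0 0 0 0 0 0'; python3 err2.py
python3 - <<'E'
from h import *
p,d=snapshot("scene");t,_=snapshot("top")
a=cv2.resize(p[210:310,240:360,::-1],(600,500),interpolation=cv2.INTER_CUBIC)
cv2.imwrite("pics/f.png",a)
# carrier's orange lower edge on face plane
n=np.array([-.4465,.0446,.8937]);y=np.array([n[1],-n[0],0]);y/=np.linalg.norm(y);x=np.cross(y,n);W=np.array([.5175,.1085,.072])
for nm,im in(("scene",p),("top",t)):
    m=blob(im,(5,150,100),(20,255,255),(270,220,345,300) if nm=="scene" else (205,190,275,260)); v,u=np.nonzero(m)
    if len(u)<8: print(nm,len(u)); continue
    q=onplane(nm,np.c_[u,v],W+.006*n,n)-W; print(nm,len(u),"x range",np.percentile(q@x,[2,98]),"y",np.percentile(q@y,[2,98]))
E
```

```text
clock: 16.52
tool_pos: [0.5055, 0.1101, 0.0935]
eef_rot: [0.045, 0.972, -0.011, 0.229]
contact_force: [-5.7, 2.5, 13.6]
opening: 0.135
finger_force: 30.0
p [0.5055 0.1101 0.0935] turn tool [ 0.0024 -0.003   0.0062] z [ 0.444 -0.042 -0.895]
0.12 shift tool [-0.0003 -0.0002 -0.0953] in target axes [-0.0006 -0.0004 -0.0953]
0.06 shift tool [-0.0005 -0.0003 -0.0353] in target axes [-0.0006 -0.0004 -0.0353]
0.035 shift tool [-0.0005 -0.0004 -0.0103] in target axes [-0.0006 -0.0004 -0.0103]
0.0241 shift tool [-0.0006 -0.0004  0.0006] in target axes [-0.0006 -0.0004  0.0006]
F target axes [ -0.7826   1.8846 -14.8487] M [ 0.1604  0.1336 -0.0075] 29.983319635502994 0.13450687894439278 q [-0.5251  0.8641  0.1373  2.4131  2.8858  0.5442 -1.8736] 16.5167
scene 107 x range [-0.04322597 -0.03219008] y [-0.02438231  0.03073667]
top 114 x range [-0.03807939  0.03822888] y [-0.02871648  0.02549524]
```

View pics/f.png

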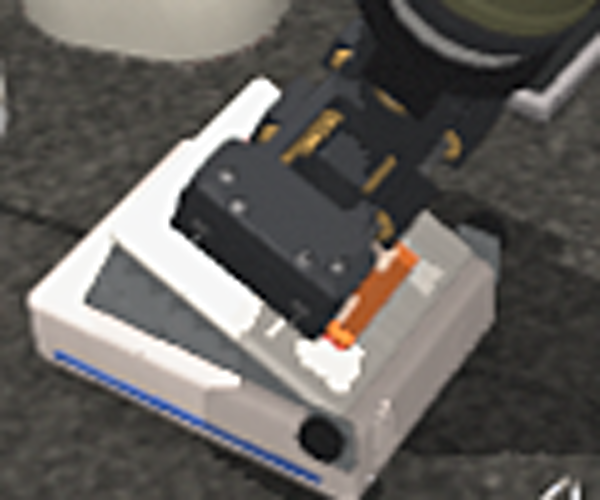

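The carrier lies flush on the face, with its lower edge running from about (340,335) to (410,255), at the red marks. Both views put it within about 3 mm of centre, pressed at about 14 N. I hand in the job.

```bash
python3 -c "
from plant import r
print(r.finish_job())"
```

```text
the job is handed in; nothing more can be done
None
```

The job is handed in, with no verdict shown: I pressed yellow, blue and green in that order, and the gripper is holding the carrier flush on the reader's window at about 14 N, within about 3 mm of centre.

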